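# Blend the ceramic balls under the drying lamp

### The job

In the porcelain dish under the drying lamp the large and the small ceramic balls still lie apart: first set the amber reagent bottle, which stands in the way between the rod jar and the dish, down upright on the free part of the white bottle tray. Then take the stirring rod from its jar, lean it in under the lamp with the rubber end down among the balls, and stir right round the dish at least three times, until the dish's lip half and its other half each hold both large and small balls, keeping every ball in the dish and the fingers off the balls. Lower the rod, rubber end first, back into its jar and let it go; touch nothing against the lamp, and leave the dish, the jar and the other bottles standing in their places.

Things in the scene. Friction and masses are not known exactly. Their poses are not given: they have to be found in the camera images.
- dish: white porcelain evaporating dish, loose, 184 mm across the rim, 42 mm high; flat floor 6 mm thick and 110 mm across inside, then the side rises gently (18 deg) to 147 mm across, then steeply to the rim (174 mm inside). Origin: centre of its underside; z up; +x points to its pouring lip, a pointed spout 26 mm wide sticking 18 mm out at the rim. Plane x = 0 is its middle line, parting lip half (x > 0) and other half
- lamp: drying lamp on a stand, fixed. Origin on the bench below the lamp head's middle, within 6 mm of the dish's middle. Head: aluminium bell 100 mm across, lower rim 245 mm and top 345 mm above the bench, then a black socket 38 mm across up to 395 mm. A 10 mm bar at height 372 mm runs along this frame's +x (away from the robot) to a 12 mm post, 442 mm tall, at x = 185 mm on a foot 120 x 180 x 12 mm
- bottle: amber glass reagent bottle with paper band and black screw cap, loose, 0.2 to 0.45 kg: body 62 mm across up to 92 mm high, then shoulder and neck, cap 38 mm across from 122 to 150 mm high (grip it by the cap from above). Origin: centre of its underside, z up. Stands left of and nearer than the dish, about 165 mm from its middle
- tray: white plastic bottle tray, fixed, 140 mm (its x) by 200 mm (its y), lip 16 mm high and 4 mm thick, floor 4 mm thick. Origin: centre of its underside. The dropper bottle stands on it about 55 mm from the middle towards +y; the -y half is free (middle of the free place at x = 0, y = -50 mm)
- dropper: bystander: small amber dropper bottle, 42 mm across, 116 mm tall, loose on the tray. Origin: centre of its underside
- jar: rod jar: low clear-glass beaker, loose, 76 mm outside diameter (80 mm at the rim), 100 mm high, wall 4 mm, floor 6 mm thick. Origin: centre of its underside, z up
- rod: stirring rod, stiff white plastic, 200 mm long: round 12 mm shaft, lowest 40 mm sleeved in dark rubber 14 mm thick, top 72 mm a flat rubber grip 22 mm (its x) by 12 mm (its y). Origin: end of the sleeved stirring end; z runs up the rod. Stands in the jar leaning about 32 deg on the rim, upper end pointing to the robot's left (+y, turned up to 65 deg towards the robot), grip's y level
- rod_tip (a point): the end of the rod's rubber-sleeved stirring end (same point as the rod's origin)
- wash: bystander: white plastic wash bottle, 68 mm across, 194 mm tall with its bent grey spout, loose. Origin: centre of its underside
- rack: bystander: vial rack, fixed, 100 x 215 mm, 61 mm high, with capped vials up to 94 mm high. Origin: centre of its underside
- big0_center (a point): one of the three large balls, light brown porous ceramic (28 g large, 10 g small), smooth, 38 mm across; this point is its centre. At the start it lies on the dish floor on the lip side of the dish's middle line
- big1_center (a point): one of the three large balls, light brown porous ceramic (28 g large, 10 g small), smooth, 38 mm across; this point is its centre. At the start it lies on the dish floor on the lip side of the dish's middle line
- big2_center (a point): one of the three large balls, light brown porous ceramic (28 g large, 10 g small), smooth, 38 mm across; this point is its centre. At the start it lies on the dish floor on the lip side of the dish's middle line
- small0_center (a point): one of the five small balls, light brown porous ceramic (28 g large, 10 g small), smooth, 25 mm across; this point is its centre. At the start it lies on the dish floor on the side away from the lip of the dish's middle line
- small1_center (a point): one of the five small balls, light brown porous ceramic (28 g large, 10 g small), smooth, 25 mm across; this point is its centre. At the start it lies on the dish floor on the side away from the lip of the dish's middle line
- small2_center (a point): one of the five small balls, light brown porous ceramic (28 g large, 10 g small), smooth, 25 mm across; this point is its centre. At the start it lies on the dish floor on the side away from the lip of the dish's middle line
- small3_center (a point): one of the five small balls, light brown porous ceramic (28 g large, 10 g small), smooth, 25 mm across; this point is its centre. At the start it lies on the dish floor on the side away from the lip of the dish's middle line
- small4_center (a point): one of the five small balls, light brown porous ceramic (28 g large, 10 g small), smooth, 25 mm across; this point is its centre. At the start it lies on the dish floor on the side away from the lip of the dish's middle line
Mind the look-alikes: they are no part of the job. Leave any turquoise look-alike of the rod alone.

How it is judged:
By the outcome, as a careful person would: the job done as asked, in the order asked, and still so for the second after the job is handed in, with the robot touching nothing.
It also fails if it takes over 72 s, if anything falls off the work surface, if the arm or the gripper's body presses on something with over 40 N, if the wrist force passes 120 N, or if a joint passes its speed limit or range.

### The arm

A 7-joint arm with a two-finger parallel gripper is mounted at the origin on the work surface. World frame = base frame: x ahead of the robot, y to its left, z up, the work surface at z = 0. Lengths are in m, angles in degrees, forces in N, time in s.
With the tool pointing down it reaches from about 0.4 to 0.875 m from the base axis. Payload 6.5 kg.
Tool frame: the origin (TCP) lies midway between the tips of the shut fingers; the grasp point (between the pads) lies 19 mm behind it; x points along the fingers, z is the direction in which the jaws open and shut, and the axes are right-handed (so a half turn about x gives the same grasp; the last joint's range is limited). The gripper opens to 88 mm and grips with 3 to 60 N. Pads are 18 mm wide; open, the fingers measure 123 mm over their backs; the gripper's body (75 mm by 187 mm) begins 45 mm behind the grasp point.
Start: joints at [59.691, 30.733, -0.252, 88.115, 0.149, 61.152, -4.079], TCP at [0.29, -0.582, 0.239] pointing down, gripper open.
Joint ranges: [-154.64, 154.64], [-21.42, 123.67], [-72.66, 72.17], [13.99, 137.28], [-74.86, 254.86], [10.95, 109.41], [-158.01, 158.01]. Speed limits (degrees/s): [136.94, 136.94, 180, 180, 180, 180, 180].

### API

Orientations are given as a 3x3 rotation matrix whose columns are the frame's x, y, z axes.
In Python, from station import status, imaging, order gives the robot as it stands.
- The arm moves only by the tool drive_tool, never from a script. Its argument "moves" is a list of rows, each a list of 5 numbers: the shift along the tool's x, y, z in m, then the turn about the tool's x in rad, then the closure, from 0 (fully open) to 1 (shut). In form: [[tx, ty, tz, turn, fingers], ...]. A call has exactly 10 rows; each row is the pose to reach, as a shift and turn from the pose commanded when the call began, along the tool's axes at that moment; what a row does not reach only later rows make up. A row lasts 1/8 s, in which the tool goes at most 62.5 mm and 10.7 degrees, less where a joint would pass 70% of its speed; a pose out of reach is approached as far as the arm can. A call with a gripper value outside its range is refused whole. The fingers move at their own pace and stop on an object; "grip_force" is the grip in N (left out, the last holds). Time passes only in rows, so rows that repeat a pose let the fingers close, or fill a call up. It gives the time, the measured TCP pose, the force and the opening at its end, in the units of the state.
- status.observe(): the state, without advancing time (a new reading comes with each control period).
- imaging.get_image(name): name is "scene" or "top"; returns the picture (420x560x3 uint8, blue, green, red); there is no depth.
- imaging.camera_params(name): a dict with "mtx" (3x3 intrinsics, pixels), "rvec" (rotation vector, rad) and "tvec" (3), from world to camera coordinates, as OpenCV has them. Camera axes: x right, y down, z forward; pixel columns grow to the right and rows downward; lengths in m; the calibration is good to about 2 mm. A picture is of the moment at which its call begins. camera_params takes no time and is no camera call.
- order.job_done(): hands the job in, once; it reports no verdict.
The state is a dict: "time_s": time; "qpos": joint angles; "qvel": joint speeds; "tau": joint torques, N m; "position": TCP position; "eef_rot": TCP orientation; "contact_force": force on the tool from outside, world axes, zero at the start; "moment": the same for the moment, N m; "finger_gap": finger opening in m.
Only numpy, scipy, OpenCV 4.12 (cv2) and the standard library are available. Lean on these libraries where they do the work, as an engineer would, in place of code of your own. Each camera call takes 0.05 s, during which the arm holds its last target. There are 200 camera calls.

## Working session

There is one attempt and no reset: what is moved stays moved. The work goes in short steps, Python scripts to look and compute and a tool call to move; the robot and the scene stay as the last step left them, time stands still between calls to the robot, and variables do not carry over. Pictures are saved under pics/ and viewed, about 8 in all and at most 12, crops included, and the job is handed in when it is done.

Besides the shell and the picture viewer there is one more tool, called after "Emit:" as name([rows], argument=value, ...), one row to a line, values as JSON. drive_tool: Moves the arm, as the interface text tells. Its arguments: {"type":"object","properties":{"moves":{"type":"array"},"grip_force":{"type":"number"}},"required":["moves"]}

```bash
mkdir -p pics; ls
python3 - <<'E'
from station import status, imaging
import cv2,numpy as np
for n in("scene","top"):
    im=imaging.get_image(n); cv2.imwrite(f"pics/{n}0.png",im)
    p=imaging.camera_params(n); R=cv2.Rodrigues(np.array(p["rvec"],float))[0]
    print(n,np.round(p["mtx"],1).tolist(),(-R.T@np.array(p["tvec"]).ravel()).round(3),R.round(2).tolist())
s=status.observe();print(s)
E
```

```text
pics
scene [[491.5, 0.0, 281.3], [0.0, 491.5, 207.9], [0.0, 0.0, 1.0]] [1.153 0.572 0.769] [[-0.61, 0.79, -0.01], [0.51, 0.39, -0.77], [-0.6, -0.48, -0.64]]
top [[506.0, 0.0, 272.6], [0.0, 506.0, 194.3], [0.0, 0.0, 1.0]] [0.346 0.032 1.312] [[0.01, -1.0, -0.0], [-0.99, -0.01, -0.11], [0.11, 0.01, -0.99]]
{'time_s': 0.1, 'qpos': array([59.69098671, 30.77281171, -0.25308804, 88.16172159,  0.14737182,
       61.15242956, -4.08007451]), 'qvel': array([ 0.00104595, -0.07384485, -0.10833858, -0.1291194 , -0.12039268,
       -0.00953344,  0.00482472]), 'tau': array([ 2.07768346e-03, -5.72088611e+01,  9.93734859e-01, -2.52235043e+01,
       -5.61567780e-02,  1.34812522e-02,  4.57112014e-05]), 'position': array([ 0.28994078, -0.58116077,  0.23795335]), 'eef_rot': array([[-7.61969019e-04,  8.94796496e-01,  4.46473571e-01],
       [ 1.30609740e-03,  4.46474210e-01, -8.94795549e-01],
       [-9.99998857e-01, -9.86685172e-05, -1.50889089e-03]]), 'contact_force': array([ 0.61657908, -0.43419847,  0.00794398]), 'moment': array([0.03946579, 0.00998519, 0.02872899]), 'finger_gap': 0.08800464610448006}
```

View pics/scene0.png

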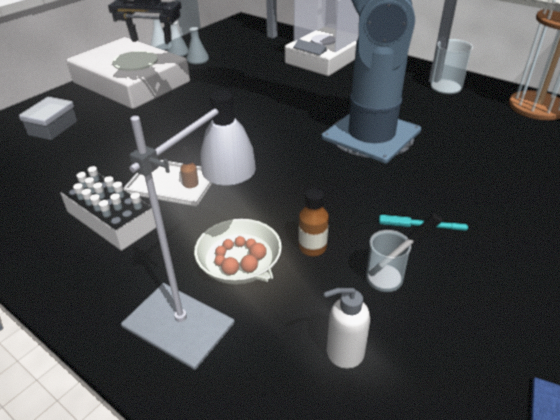

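View pics/top0.png

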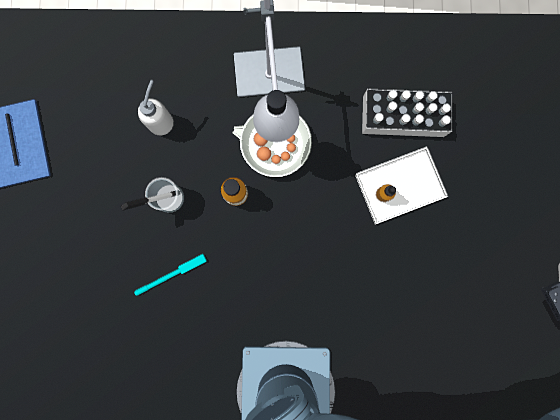

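The top view shows the dish at (275,142) under the lamp, the amber bottle at (234,191), the jar with the white and dark rod at (165,195), and the tray at (402,185) with the dropper on its left end. There are two rod candidates. The turquoise one lies on the bench at (170,275) and is the look-alike. The white rod with the dark grip in the jar is the one meant. I'll confirm that in an enlarged crop.

```bash
cat > h.py <<'E'
from station import status, imaging
import cv2,numpy as np
def P(n):
    p=imaging.camera_params(n); return np.array(p["mtx"]),np.array(p["rvec"],float),np.array(p["tvec"],float).reshape(3)
def w(n,u,v,z):
    K,r,t=P(n); R=cv2.Rodrigues(r)[0]; d=R.T@np.linalg.inv(K)@[u,v,1]; c=-R.T@t
    return c+d*(z-c[2])/d[2]
def px(n,pts):
    K,r,t=P(n); return cv2.projectPoints(np.array(pts,float).reshape(-1,3),r,t,K,None)[0].reshape(-1,2)
def crop(im,x0,y0,x1,y1,k,f):
    cv2.imwrite(f,cv2.resize(im[y0:y1,x0:x1],None,fx=k,fy=k,interpolation=cv2.INTER_CUBIC))
E
python3 - <<'E'
from h import *
im=cv2.imread("pics/top0.png"); crop(im,115,85,315,220,4,"pics/topc.png")
s=cv2.imread("pics/scene0.png"); crop(s,180,180,420,360,3.3,"pics/scc.png")
g=im[130:235,345:460]; m=(g.min(2)>200).astype(np.uint8)
c=max(cv2.findContours(m,0,2)[0],key=cv2.contourArea); r=cv2.minAreaRect(c); b=cv2.boxPoints(r)+[345,130]
print(b); W=np.array([w("top",u,v,.014) for u,v in b]);print(W.round(4),np.linalg.norm(np.diff(W,axis=0),axis=1),W.mean(0))
E
```

```text
[[354.77358341 173.79245758]
 [427.95698547 145.81056976]
 [447.23622131 196.2332077 ]
 [374.0528183  224.21509552]]
[[ 0.5477 -0.1727  0.014 ]
 [ 0.6236 -0.3636  0.014 ]
 [ 0.4921 -0.4103  0.014 ]
 [ 0.4177 -0.2213  0.014 ]] [0.20549529 0.13963551 0.20315224] [ 0.52025731 -0.29197108  0.014     ]
```

View pics/topc.png

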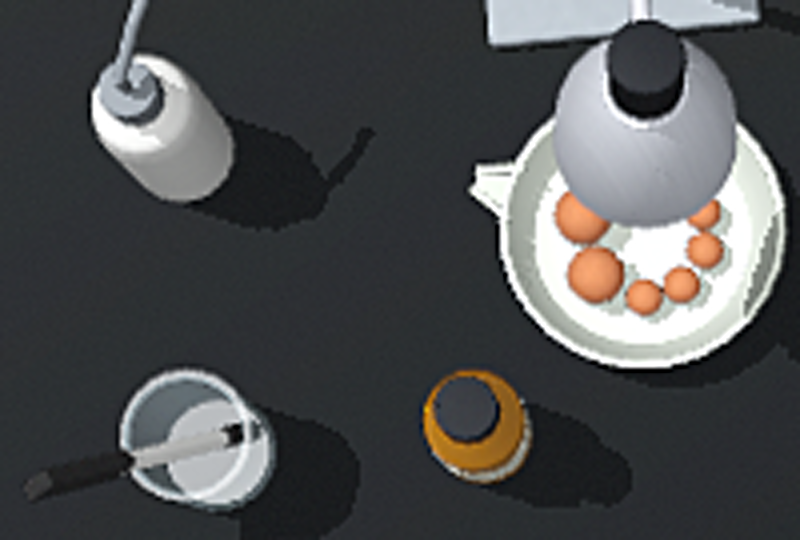

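View pics/scc.png

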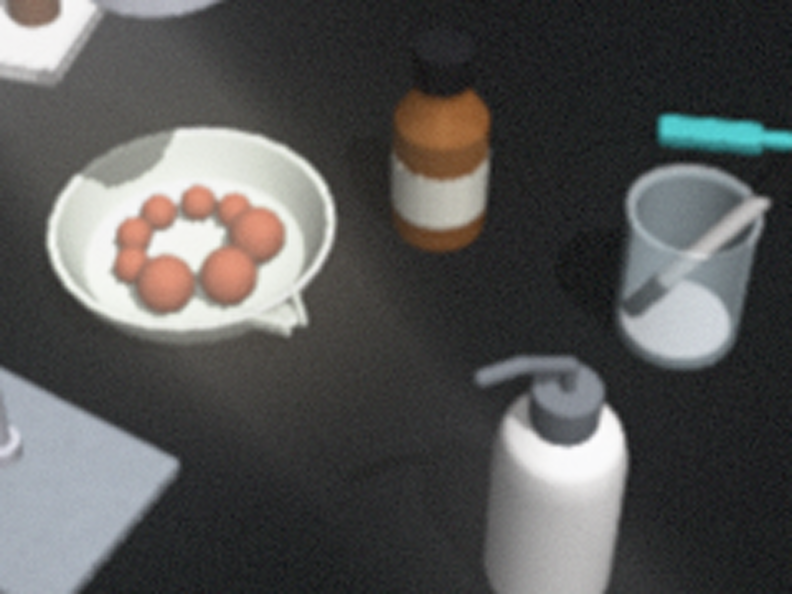

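The crop confirms the white rod in the jar, with its dark sleeve at crop (240,432) and its grip end at (37,488). The bottle cap is at (469,408), the dish rim centre near (642,225), and the lip tip at (470,188). The three large balls lie on the lip side.

Run:
```python
from h import *
from scipy.optimize import least_squares as ls
T=lambda x,y:(115+(x+.5)/4-.5,85+(y+.5)/4-.5)
S=lambda x,y:(180+(x+.5)/3.3-.5,180+(y+.5)/3.3-.5)
print("cap",w("top",*T(469,408),.15),w("scene",*S(445,45),.15))
ci=lambda c,r,z:[(c[0]+r*np.cos(a),c[1]+r*np.sin(a),z) for a in np.linspace(0,2*np.pi,180)]
# circle fit by extents: observed (name, side, px)
def fit(obs,r,z,x0):
    def f(c):
        o=[]
        for n,ax,sg,v in obs:
            q=px(n,ci(c,r,z))[:,ax]; o.append((q.max() if sg>0 else q.min())-v)
        return o
    s=ls(f,x0); return s.x.round(4),np.round(s.fun,2)
obs=[("top",0,-1,T(500,0)[0]),("top",0,1,T(785,0)[0]),("top",1,1,T(0,367)[1]),("scene",0,-1,S(48,0)[0]),("scene",0,1,S(336,0)[0]),("scene",1,-1,S(0,128)[1])]
d,e=fit(obs,.092,.042,[.65,.05]);print("dish",d,e)
lip=[w("top",*T(470,188),.042),w("scene",*S(300,328),.04)];print("lip",[np.degrees(np.arctan2(l[1]-d[1],l[0]-d[0])) for l in lip])
print("lamp",w("top",*T(648,60),.395), "bellrim top: ",w("top",*T(645,225),.245))
obs=[("top",0,-1,T(120,0)[0]),("top",1,-1,T(0,368)[1]),("scene",0,-1,S(627,0)[0]),("scene",0,1,S(762,0)[0]),("scene",1,-1,S(0,163)[1])]
j,e=fit(obs,.04,.1,[.55,.2]);print("jar rim",j,e)
O=[("top",T(36,487),.2),("top",T(131,460),.128),("top",T(225,434),.04),("scene",S(766,201),.128),("scene",S(660,284),.04),("scene",S(630,312),.004)]
def pr(p,s): 
    l,a=p[3:5]; return p[:3]+s*np.array([np.sin(l)*np.cos(a),np.sin(l)*np.sin(a),np.cos(l)])
s=ls(lambda p:np.concatenate([px(n,pr(p,k))[0]-u for n,u,k in O]),[j[0],j[1]-.03,.01,.56,1.9])
p=s.x;print("rod tip",p[:3].round(4),"lean,az",np.degrees(p[3:]),s.fun.round(1))
for k in(.164,.18,.185,.19,.2):print(k,pr(p,k).round(4))
for n,u,z in(("top",(387,190),.116),):print("dropper",w(n,*u,z))
```

```text
cap [0.493113   0.13327638 0.15      ] [0.49555147 0.13511964 0.15      ]
dish [0.6272 0.0344] [-0.39  0.36 -0.36  0.    0.15 -0.41]
lip [np.float64(78.96087678265047), np.float64(75.73387282903661)]
lamp [0.62634291 0.03212942 0.395     ] bellrim top:  [0.58119228 0.03266002 0.245     ]
jar rim [0.4822 0.3071] [ 0.34 -0.17 -0.26  0.56 -0.04]
rod tip [0.5001 0.2794 0.0039] lean,az [ 33.84642892 120.95652267] [ 0.5 -0.1 -1.1  0.4 -0.3  0.1 -0.7  0.3  1.2 -0.5 -1.2  0.2]
0.164 [0.4531 0.3577 0.1401]
0.18 [0.4485 0.3653 0.1534]
0.185 [0.4471 0.3677 0.1575]
0.19 [0.4457 0.3701 0.1617]
0.2 [0.4428 0.3749 0.17  ]
dropper [ 0.49375647 -0.23291443  0.116     ]
```

Emit:
drive_tool([
  [0,0.03,-0.033,0.05,0],
  [0,0.07,-0.077,0.1,0],
  [0,0.11,-0.12,0.18,0],
  [0,0.15,-0.164,0.26,0],
  [0,0.19,-0.208,0.34,0],
  [0,0.23,-0.251,0.4,0],
  [0,0.27,-0.295,0.46,0],
  [0,0.31,-0.339,0.463,0],
  [0,0.35,-0.383,0.463,0],
  [0,0.39,-0.426,0.463,0],
], grip_force=40)

```text
time_s: 1.35
position: [0.449, -0.0245, 0.2387]
eef_rot: [[0.0, 1.0, -0.0], [-0.0, -0.0, -1.0], [-1.0, 0.0, 0.0]]
contact_force: [1.3, 0.0, -0.0]
finger_gap: 0.0877
```

```bash
cat >> h.py <<'E'
def go(*tg):
    s=status.observe(); R=s["eef_rot"]; p=s["position"]
    for x,y,z,az in tg:
        d=R.T@(np.array([x,y,z])-p); a=np.degrees(np.arctan2(R[1,2],R[0,2]))
        print(d.round(4),"turn",round(np.radians((a-az+180)%360-180),4))
    print("t",round(s["time_s"],2),"p",p.round(4),"az",a.round(1),"q",s["qpos"].round(0),"F",s["contact_force"].round(1),"gap",round(s["finger_gap"],4))
E
python3 -c "
from h import *
go((.4945,.134,.239,-90),(.4945,.134,.119,-90))"
```

```text
[-0.0003  0.0454 -0.1585] turn -0.0003
[ 0.1197  0.0454 -0.1585] turn -0.0003
t 1.35 p [ 0.449  -0.0245  0.2387] az -90.0 q [  9.  12. -13. 117.   3.  52. -96.] F [ 1.3  0.  -0. ] gap 0.0877
```

Emit:
drive_tool([
  [0,0.012,-0.04,0,0],
  [0,0.024,-0.085,0,0],
  [0,0.036,-0.13,0,0],
  [0,0.0455,-0.1585,0,0],
  [0.03,0.0455,-0.1585,0,0],
  [0.075,0.0455,-0.1585,0,0],
  [0.12,0.0455,-0.1585,0,0],
  [0.12,0.0455,-0.1585,0,0.9],
  [0.12,0.0455,-0.1585,0,0.9],
  [0.12,0.0455,-0.1585,0,0.9],
], grip_force=40)

```text
time_s: 2.6
position: [0.4958, 0.1326, 0.1206]
eef_rot: [[0.003, 1.0, -0.0], [0.001, -0.0, -1.0], [-1.0, 0.003, -0.001]]
contact_force: [0.1, -0.1, -0.3]
finger_gap: 0.0605
```

```bash
python3 -c "
from h import *
go((.4945,.134,.21,-90),(.43,.03,.21,-90),(.48,-.2,.21,-90),(.5386,-.3385,.21,-90),(.5386,-.3385,.125,-90))"
```

```text
[-0.0894 -0.001  -0.0015] turn -0.0004
[-0.0897 -0.0655  0.1025] turn -0.0004
[-0.0898 -0.0154  0.3325] turn -0.0004
[-0.0897  0.0432  0.471 ] turn -0.0004
[-0.0047  0.043   0.4711] turn -0.0004
t 2.6 p [0.4958 0.1326 0.1206] az -90.0 q [  -7.   28.  -16.  113.   12.   40. -120.] F [ 0.1 -0.1 -0.3] gap 0.0605
```

Emit:
drive_tool([
  [0,0,0,0,0.9],
  [0,0,0,0,0.9],
  [0,0,0,0,0.9],
  [0,0,0,0,0.9],
  [0,0,0,0,0.9],
  [-0.01,0,0,0,0.9],
  [-0.03,0,0,0,0.9],
  [-0.05,0,0,0,0.9],
  [-0.07,0,0,0,0.9],
  [-0.09,0,0,0,0.9],
], grip_force=40)

```text
time_s: 3.85
position: [0.4935, 0.1315, 0.2089]
eef_rot: [[-0.002, 1.0, -0.0], [-0.001, -0.0, -1.0], [-1.0, -0.002, 0.001]]
contact_force: [-0.2, -0.3, -4.7]
finger_gap: 0.0369
```

```bash
python3 -c "
from h import *
go((.4945,.134,.21,-90),(.43,.03,.21,-90),(.48,-.2,.21,-90),(.5386,-.3385,.21,-90),(.5386,-.3385,.126,-90))"
```

```text
[-0.0011  0.001  -0.0025] turn -0.0005
[-0.0008 -0.0634  0.1015] turn -0.0005
[-0.0007 -0.0133  0.3315] turn -0.0005
[-0.0007  0.0453  0.47  ] turn -0.0005
[0.0833 0.0455 0.4699] turn -0.0005
t 3.85 p [0.4935 0.1315 0.2089] az -90.0 q [  -5.   21.  -18.  110.    8.   51. -117.] F [-0.2 -0.3 -4.7] gap 0.0369
```

Emit:
drive_tool([
  [-0.015,-0.018,0.02,0,0.9],
  [-0.03,-0.036,0.05,0,0.9],
  [-0.045,-0.05,0.085,0,0.9],
  [-0.05,-0.055,0.125,0,0.9],
  [-0.05,-0.045,0.17,0,0.9],
  [-0.05,-0.035,0.215,0,0.9],
  [-0.05,-0.022,0.26,0,0.9],
  [-0.05,-0.01,0.305,0,0.9],
  [-0.05,0.005,0.345,0,0.9],
  [-0.05,0.016,0.38,0,0.9],
])

```text
time_s: 5.1
position: [0.5096, -0.2493, 0.2581]
eef_rot: [[-0.002, 1.0, -0.001], [0.001, -0.001, -1.0], [-1.0, -0.002, -0.001]]
contact_force: [0.0, 0.5, -4.4]
finger_gap: 0.0368
```

Emit:
drive_tool([
  [0,0.01,0.03,0,0.9],
  [0,0.02,0.06,0,0.9],
  [0,0.0295,0.09,0,0.9],
  [0,0.0295,0.09,0,0.9],
  [0.02,0.0295,0.09,0,0.9],
  [0.05,0.0295,0.09,0,0.9],
  [0.08,0.0295,0.09,0,0.9],
  [0.1,0.0295,0.09,0,0.9],
  [0.115,0.0295,0.09,0,0.9],
  [0.115,0.0295,0.09,0,0.9],
])

```text
time_s: 6.35
position: [0.5393, -0.3373, 0.1428]
eef_rot: [[-0.002, 1.0, 0.0], [0.001, 0.0, -1.0], [-1.0, -0.002, -0.001]]
contact_force: [-0.9, 0.9, -3.2]
finger_gap: 0.0369
```

Run:
```python
from h import *
go((.5386,-.3385,.126,-90))
a=imaging.get_image("top")[110:240,340:470];b=imaging.get_image("scene")[130:230,110:250]
cv2.imwrite("pics/tr.png",np.hstack([cv2.resize(a,(400,400),interpolation=2),cv2.resize(b,(400,400*100//140),interpolation=2).copy() if 0 else cv2.resize(b,(400,400),interpolation=2)]))
```

```text
[ 0.0168 -0.0006  0.0012] turn 0.0
t 6.35 p [ 0.5393 -0.3373  0.1428] az -90.0 q [ 30.  36.  -4.  94.   3.  50. -64.] F [-0.9  0.9 -3.2] gap 0.0369
```

View pics/tr.png

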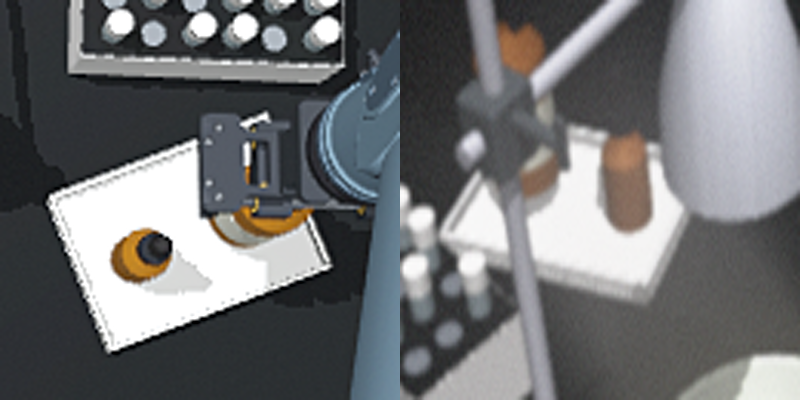

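The bottle hangs over the free right half of the tray, just above the floor and clear of the dropper at crop (142,255). I'll lower it and let go.

Emit:
drive_tool([
  [0.008,0,0,0,0.9],
  [0.014,0,0,0,0.9],
  [0.0165,0,0,0,0.9],
  [0.018,0,0,0,0.9],
  [0.019,0,0,0,0.9],
  [0.019,0,0,0,0],
  [0.019,0,0,0,0],
  [0.019,0,0,0,0],
  [0.019,0,0,0,0],
  [0.019,0,0,0,0],
])

```text
time_s: 7.7
position: [0.5399, -0.3379, 0.1248]
eef_rot: [[0.0, 1.0, -0.0], [-0.0, -0.0, -1.0], [-1.0, 0.0, 0.0]]
contact_force: [-0.2, -0.6, 0.9]
finger_gap: 0.0847
```

Run:
```python
from h import *
go((.50,-.3,.26,-90),(.43,-0.05,.26,-60),(.40,.2,.26,-30),(.44,.36,.26,31))
```

```text
[-0.1352 -0.0399 -0.0379] turn -0.0002
[-0.1353 -0.11   -0.2878] turn -0.5238
[-0.1353 -0.14   -0.5378] turn -1.0474
[-0.1353 -0.1    -0.6978] turn -2.112
t 7.7 p [ 0.5399 -0.3379  0.1248] az -90.0 q [ 30.  37.  -4.  95.   3.  48. -64.] F [-0.2 -0.6  0.9] gap 0.0847
```

Emit:
drive_tool([
  [-0.03,0,0,0,0],
  [-0.07,-0.01,-0.01,0,0],
  [-0.12,-0.03,-0.04,0,0],
  [-0.135,-0.06,-0.09,-0.1,0],
  [-0.135,-0.09,-0.14,-0.25,0],
  [-0.135,-0.11,-0.195,-0.4,0],
  [-0.135,-0.12,-0.25,-0.55,0],
  [-0.135,-0.13,-0.305,-0.7,0],
  [-0.135,-0.135,-0.36,-0.85,0],
  [-0.135,-0.14,-0.415,-1.0,0],
], grip_force=15)

```text
time_s: 8.95
position: [0.3997, 0.0788, 0.2601]
eef_rot: [[0.001, 0.537, 0.844], [-0.0, 0.844, -0.537], [-1.0, 0.0, 0.001]]
contact_force: [1.2, -0.0, -0.9]
finger_gap: 0.0881
```

Run:
```python
from h import *
from scipy.optimize import least_squares as ls
T=lambda x,y:(115+(x+.5)/4-.5,85+(y+.5)/4-.5)
S=lambda x,y:(180+(x+.5)/3.3-.5,180+(y+.5)/3.3-.5)
O=[("top",T(36,487),.2),("top",T(131,460),.128),("top",T(225,434),.04),("scene",S(766,201),.128),("scene",S(660,284),.04)]
def pr(p,s):
    l,a=p[2:4]; return np.r_[p[:2],.006+.007*np.sin(l)]+s*np.array([np.sin(l)*np.cos(a),np.sin(l)*np.sin(a),np.cos(l)])
s=ls(lambda p:np.concatenate([px(n,pr(p,k))[0]-u for n,u,k in O]),[.5,.28,.56,1.9])
p=s.x;print(p[:2].round(4),np.degrees(p[2:]),s.fun.round(1),pr(p,.187).round(4),pr(p,0).round(4))
x,y,z=pr(p,.187); az=np.degrees(p[3])-90
go((x,y,.26,az),(x,y,z-.019,az))
crop(imaging.get_image("top"),130,120,330,240,4,"pics/b.png")
```

```text
[0.5051 0.277 ] [ 36.13122849 122.59140553] [-0.4  0.4 -1.4 -0.1 -0.1 -1.6 -0.6 -0.6 -0.1 -1.6] [0.4457 0.3699 0.1612] [0.5051 0.277  0.0101]
[ 1.000e-04  2.704e-01 -1.175e-01] turn -1.1352
[ 0.1179  0.2703 -0.1176] turn -1.1352
t 8.95 p [0.3997 0.0788 0.2601] az -32.5 q [  9.   7. -28. 120.   4.  54. -54.] F [ 1.2 -0.  -0.9] gap 0.0881
```

Emit:
drive_tool([
  [0,0.04,-0.017,-0.15,0],
  [0,0.08,-0.035,-0.3,0],
  [0,0.12,-0.052,-0.45,0],
  [0,0.16,-0.07,-0.6,0],
  [0,0.2,-0.087,-0.75,0],
  [0,0.24,-0.105,-0.9,0],
  [0,0.27,-0.1175,-1.05,0],
  [0,0.27,-0.1175,-1.115,0],
  [0.03,0.27,-0.1175,-1.115,0],
  [0.06,0.27,-0.1175,-1.115,0],
])

```text
time_s: 10.25
position: [0.4476, 0.3676, 0.1991]
eef_rot: [[0.001, -0.517, 0.856], [0.0, 0.856, 0.517], [-1.0, -0.0, 0.001]]
contact_force: [0.2, 0.5, -0.7]
finger_gap: 0.0878
```

Emit:
drive_tool([
  [0.03,0,0,0,0],
  [0.057,0,0,0,0],
  [0.057,0,0,0,1],
  [0.057,0,0,0,1],
  [0.057,0,0,0,1],
  [0.057,0,0,0,1],
  [0.057,0,0,0,1],
  [0.057,0,0,0,1],
  [0.057,0,0,0,1],
  [0.057,0,0,0,1],
])

```text
time_s: 11.5
position: [0.447, 0.3678, 0.1427]
eef_rot: [[-0.0, -0.518, 0.856], [-0.0, 0.856, 0.518], [-1.0, -0.0, -0.0]]
contact_force: [1.3, 0.7, -0.0]
finger_gap: 0.0118
```

Emit:
drive_tool([
  [0,0,0,0,1],
  [0,0,0,0,1],
  [0,0,0,0,1],
  [0,0,0,0,1],
  [-0.01,0,0,0,1],
  [-0.03,0,0,0,1],
  [-0.05,0,0,0,1],
  [-0.07,0,0,0,1],
  [-0.09,0,0,0,1],
  [-0.11,0,0,0,1],
])

```text
time_s: 12.75
position: [0.4471, 0.3679, 0.2543]
eef_rot: [[0.0, -0.518, 0.856], [0.0, 0.856, 0.518], [-1.0, -0.0, 0.0]]
contact_force: [-0.0, 0.8, -0.2]
finger_gap: 0.0116
```

Run:
```python
from h import *
go((.42,.37,.25,30))
a=imaging.get_image("top");b=imaging.get_image("scene")
a=cv2.resize(a[120:250,80:210],(400,400),interpolation=2);b=cv2.resize(b[150:310,320:480],(400,400),interpolation=2)
cv2.imwrite("pics/g.png",np.hstack([a,b]))
```

```text
[ 0.0042  0.0158 -0.0221] turn 0.0204
t 12.75 p [0.4471 0.3679 0.2543] az 31.2 q [-13.  29. -42.  97.  21.  63. -30.] F [-0.   0.8 -0.2] gap 0.0116
```

View pics/g.png

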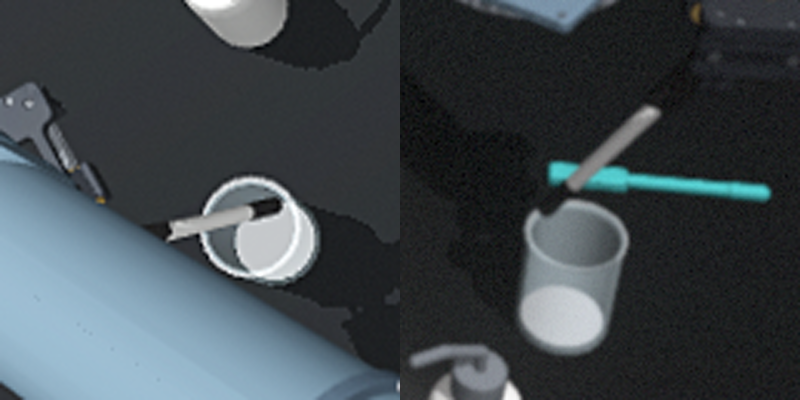

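The rod is gripped and its tip is above the jar. The tip is at about (283,203) in the left crop and (545,208) in the right one. Next I'll measure the lean.

```bash
cat >> h.py <<'E'
from scipy.optimize import least_squares as ls
def rodfit(O,x0=(.187,.6)):
    st=status.observe(); R=st["eef_rot"]; g=st["position"]-.019*R[:,0]; y=R[:,1]   # lean towards +y tool (upper end)
    f=lambda p,s: g+(s-p[0])*(np.cos(p[1])*np.array([0,0,1])+np.sin(p[1])*y)
    s=ls(lambda p:np.concatenate([px(n,f(p,k))[0]-u for n,u,k in O]),x0)
    print("s_g",s.x[0].round(4),"lean",np.degrees(s.x[1]).round(1),s.fun.round(1),"tip",f(s.x,0).round(4)); return s.x
E
python3 - <<'E'
from h import *
rodfit([("scene",(420,194),.128),("scene",(388.8,224.4),.04),("scene",(378,233),0),("top",(135.2,194.7),.128),("top",(161.2,188.9),.04),("top",(172,186),0)])
tip=np.array([.55,.17]);s=.187
for l,z,a in((35,.30,150),(35,.006+.007*np.sin(.61)+.187*np.cos(np.radians(35))-.019,150),(48,.006-.006+.0052+.187*np.cos(np.radians(48))-.019,150)):
    al=np.radians(a);L=np.radians(l);q=tip+s*np.sin(L)*np.array([np.cos(al),np.sin(al)]);print(q,z);go((q[0],q[1],z,a-90))
E
```

```text
s_g 0.1871 lean 32.9 [ 1.3  0.6 -0.1 -0.5 -2.9  3.1 -2.7 -0.4 -1.6 -1.5 -1.3 -1.4] tip [0.5004 0.282  0.1172]
[0.45711116 0.2236294 ] 0.3
[-0.045  -0.1291 -0.0671] turn -0.5033
t 12.85 p [0.4479 0.369  0.2554] az 31.2 q [-13.  29. -42.  96.  21.  63. -30.] F [-0.   0.2 -0.7] gap 0.0121
[0.45711116 0.2236294 ] 0.14419150450274487
[ 0.1109 -0.1292 -0.0678] turn -0.5033
t 12.85 p [0.4479 0.369  0.2554] az 31.2 q [-13.  29. -42.  96.  21.  63. -30.] F [-0.   0.2 -0.7] gap 0.0121
[0.42965011 0.23948404] 0.11132742338910649
[ 0.1437 -0.1015 -0.0832] turn -0.5033
t 12.85 p [0.4479 0.369  0.2554] az 31.2 q [-13.  29. -42.  96.  21.  63. -30.] F [-0.   0.2 -0.7] gap 0.0121
```

Emit:
drive_tool([
  [-0.03,0,0,0,1],
  [-0.045,-0.01,-0.005,-0.05,1],
  [-0.045,-0.035,-0.02,-0.12,1],
  [-0.045,-0.06,-0.032,-0.2,1],
  [-0.045,-0.085,-0.045,-0.28,1],
  [-0.03,-0.11,-0.057,-0.36,1],
  [0.0,-0.13,-0.067,-0.44,1],
  [0.04,-0.13,-0.067,-0.503,1],
  [0.08,-0.13,-0.067,-0.503,1],
  [0.1,-0.13,-0.067,-0.503,1],
])

```text
time_s: 14.1
position: [0.4558, 0.2211, 0.1506]
eef_rot: [[-0.003, -0.866, 0.5], [-0.001, 0.5, 0.866], [-1.0, 0.002, -0.003]]
contact_force: [-0.3, 0.1, 0.4]
finger_gap: 0.0119
```

Run:
```python
from h import *
go((.457,.2236,.146,60))
```

```text
[0.0045 0.0002 0.0027] turn -0.0001
t 14.1 p [0.4558 0.2211 0.1506] az 60.0 q [  3.  31. -44. 112.  28.  49.   4.] F [-0.3  0.1  0.4] gap 0.0119
```

Emit:
drive_tool([
  [0.007,0,0,0,1],
  [0.01,0.002,0,0,1],
  [0.014,0.008,0,0,1],
  [0.018,0.014,0,0,1],
  [0.022,0.019,0,0,1],
  [0.026,0.024,0,0,1],
  [0.03,0.028,0,0,1],
  [0.034,0.032,0,0,1],
  [0.038,0.036,0,0,1],
  [0.04,0.037,0,0,1],
], grip_force=5)

```text
time_s: 15.35
position: [0.4245, 0.2407, 0.1124]
eef_rot: [[-0.001, -0.866, 0.5], [0.0, 0.5, 0.866], [-1.0, 0.0, -0.0]]
contact_force: [-0.0, 0.6, 0.9]
finger_gap: 0.0118
```

Emit:
drive_tool([
  [0,0,0,0,1],
  [0,0,0,0,1],
  [-0.02,0,0,0,1],
  [-0.05,0,0,0,1],
  [-0.08,0,0,0,1],
  [-0.09,0,0,0,1],
  [-0.09,0,0,0,1],
  [-0.09,0,0,0,1],
  [-0.09,0,0,0,1],
  [-0.09,0,0,0,1],
], grip_force=25)

```text
time_s: 16.6
position: [0.4246, 0.2404, 0.2022]
eef_rot: [[-0.001, -0.866, 0.5], [-0.0, 0.5, 0.866], [-1.0, 0.001, -0.001]]
contact_force: [0.7, -0.5, -0.4]
finger_gap: 0.0119
```

Run:
```python
from h import *
go((.457,.2236,.146,60))
a=imaging.get_image("top");b=imaging.get_image("scene")
a=cv2.resize(a[110:240,140:270],(400,400),interpolation=2);b=cv2.resize(b[130:290,250:410],(400,400),interpolation=2)
cv2.imwrite("pics/g2.png",np.hstack([a,b]))
```

```text
[ 0.0561 -0.0365  0.0017] turn -0.0
t 16.6 p [0.4246 0.2404 0.2022] az 60.0 q [  4.  25. -48. 112.  23.  53.   4.] F [ 0.7 -0.5 -0.4] gap 0.0119
```

View pics/g2.png

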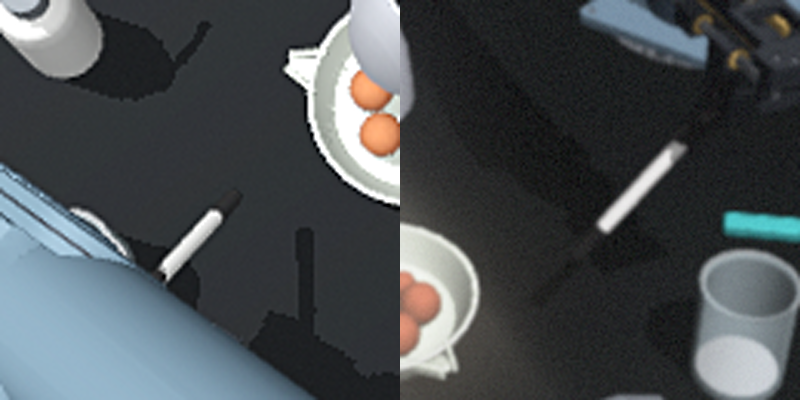

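The rod now leans further. Its shaft runs from (163,275) to (216,213) in the left crop. I'll fit the lean and plan the approach.

Run:
```python
from h import *
x=rodfit([("scene",(362,189.2),.128),("scene",(331.6,221.6),.04),("top",(193,199.4),.128),("top",(210.2,179.2),.04),("top",(216.4,172.7),0)],(.187,.8))
for s,l in(x,(.187,np.radians(47))):
    H=s*np.sin(l); V=s*np.cos(l)-.019; print(H,V)
    for a in(165,):
        u=np.array([np.cos(np.radians(a)),np.sin(np.radians(a))]);c=np.array([.627,.034])+H*u
        go((c[0],c[1],.013+V,a-90),(c[0],c[1],.075+V,a-90))
```

```text
s_g 0.1873 lean 43.4 [-1.  -0.1 -0.  -0.1 -1.  -0.3 -0.6  1.   0.6 -0.4] tip [0.5362 0.1761 0.0853]
0.12868719546658577 0.11706035339327113
[ 0.0723 -0.1541 -0.1109] turn -0.2618
[ 0.0103 -0.1541 -0.111 ] turn -0.2618
t 16.7 p [0.4247 0.2404 0.2024] az 60.0 q [  4.  25. -48. 112.  23.  53.   4.] F [ 0.4  0.4 -0.8] gap 0.0115
0.13676314220278488 0.1085336933316872
[ 0.0808 -0.1463 -0.113 ] turn -0.2618
[ 0.0188 -0.1463 -0.1131] turn -0.2618
t 16.7 p [0.4247 0.2404 0.2024] az 60.0 q [  4.  25. -48. 112.  23.  53.   4.] F [ 0.4  0.4 -0.8] gap 0.0115
```

Emit:
drive_tool([
  [0,-0.015,-0.012,-0.05,1],
  [0,-0.035,-0.028,-0.1,1],
  [0,-0.055,-0.045,-0.16,1],
  [0,-0.075,-0.061,-0.22,1],
  [0,-0.095,-0.078,-0.28,1],
  [0,-0.115,-0.094,-0.34,1],
  [0,-0.135,-0.11,-0.4,1],
  [0,-0.152,-0.124,-0.436,1],
  [0,-0.162,-0.132,-0.436,1],
  [0,-0.162,-0.132,-0.436,1],
])

```text
time_s: 17.95
position: [0.4993, 0.0447, 0.2026]
eef_rot: [[-0.0, -0.996, 0.09], [0.0, 0.09, 0.996], [-1.0, 0.0, 0.0]]
contact_force: [-0.7, 0.0, -0.2]
finger_gap: 0.0116
```

Run:
```python
from h import *
go((.4988,.0452,.131,85))
a=imaging.get_image("top");b=imaging.get_image("scene")
a=cv2.resize(a[80:210,200:330],(400,400),interpolation=2);b=cv2.resize(b[130:290,180:340],(400,400),interpolation=2)
cv2.imwrite("pics/g3.png",np.hstack([a,b]))
```

```text
[0.0716 0.0006 0.0005] turn -0.0026
t 17.95 p [0.4993 0.0447 0.2026] az 84.9 q [ 30.  28. -51. 110.  26.  55.  51.] F [-0.7  0.  -0.2] gap 0.0116
```

View pics/g3.png

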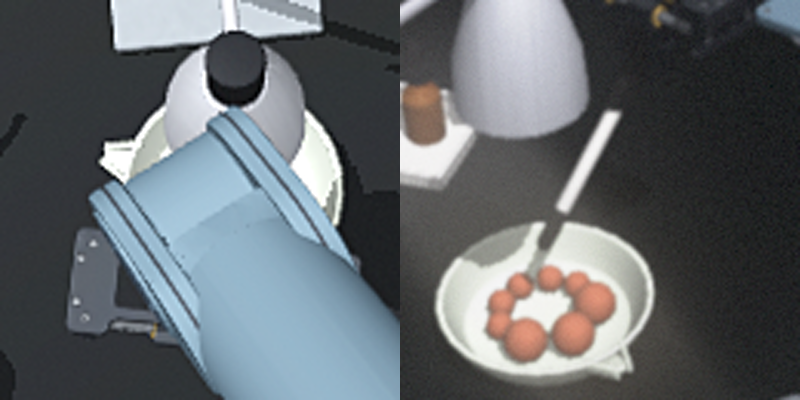

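Run:
```python
from h import *
f=lambda x,y:(200+x/3.077,80+y/3.077)
for z in(.3,.35,.4,.45,.5):print(z,[w("top",*f(*q),z)[:2].round(3) for q in((230,108),(240,108),(355,265),(95,190))], "g",((px("top",[[.499,.045,z]])[0]-[200,80])*3.077).round(0), "lampaxis",((px("top",[[.627,.033,z]])[0]-[200,80])*3.077).round(0))
```

```text
0.3 [array([0.623, 0.036]), array([0.623, 0.029]), array([ 0.518, -0.048]), array([0.566, 0.124])] g [213. 292.] lampaxis [234. 102.]
0.35 [array([0.609, 0.035]), array([0.609, 0.029]), array([ 0.509, -0.044]), array([0.555, 0.12 ])] g [213. 280.] lampaxis [234.  80.]
0.4 [array([0.595, 0.035]), array([0.595, 0.029]), array([ 0.501, -0.04 ]), array([0.544, 0.115])] g [212. 267.] lampaxis [234.  57.]
0.45 [array([0.582, 0.035]), array([0.582, 0.029]), array([ 0.492, -0.036]), array([0.534, 0.111])] g [211. 252.] lampaxis [235.  31.]
0.5 [array([0.568, 0.035]), array([0.568, 0.03 ]), array([ 0.484, -0.032]), array([0.523, 0.106])] g [209. 235.] lampaxis [235.   1.]
```

The rod tip is over the dish and the balls are undisturbed. The wrist housing comes close to the lamp in the top view, so I'll check its height in the scene view before going lower.

Run:
```python
from h import *
b=imaging.get_image("scene")
cv2.imwrite("pics/g4.png",cv2.resize(b[0:210,170:450],None,fx=2.85,fy=2.85,interpolation=2))
f=lambda q:((q-[170,0])*2.85).round(0)
for z in (.25,.3,.35,.4,.45,.5,.55):print(z,"toolaxis",f(px("scene",[[.499,.045,z]])[0]),"lamp",f(px("scene",[[.627,.033,z]])[0]))
```

```text
0.25 toolaxis [307. 393.] lamp [170. 471.]
0.3 toolaxis [306. 329.] lamp [164. 405.]
0.35 toolaxis [304. 261.] lamp [157. 334.]
0.4 toolaxis [303. 188.] lamp [149. 257.]
0.45 toolaxis [301. 109.] lamp [141. 174.]
0.5 toolaxis [299.  24.] lamp [132.  84.]
0.55 toolaxis [298. -67.] lamp [123. -14.]
```

View pics/g4.png

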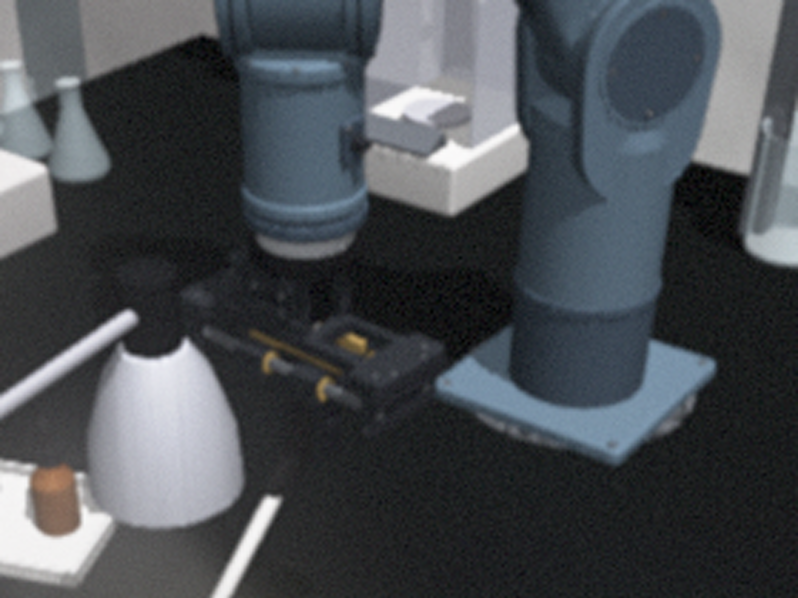

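The flange bottom is at about z = 0.36 and the wrist housing at about 0.48. Once lowered, the housing still clears the socket if the tip's far-side reach stays at or under 20 mm. I'll descend and stir on an offset ellipse.

Emit:
drive_tool([
  [0.015,0,0,0,1],
  [0.03,0,0,0,1],
  [0.045,0,0,0,1],
  [0.058,0,0,0,1],
  [0.068,0,0,0,1],
  [0.0715,0.0,0,0,1],
  [0.0715,0.007,0,0,1],
  [0.0715,0.016,0,0,1],
  [0.0715,0.026,0,0,1],
  [0.0715,0.034,0,0,1],
])

```text
time_s: 19.35
position: [0.4646, 0.0481, 0.1314]
eef_rot: [[0.0, -0.996, 0.087], [-0.0, 0.087, 0.996], [-1.0, -0.0, -0.0]]
contact_force: [-0.8, 0.8, 0.1]
finger_gap: 0.0116
```

Emit:
drive_tool([
  [0,-0.0013,0.0099,0,1],
  [0,-0.0052,0.0188,0,1],
  [0,-0.0111,0.0259,0,1],
  [0,-0.0187,0.0304,0,1],
  [0,-0.027,0.032,0,1],
  [0,-0.0353,0.0304,0,1],
  [0,-0.0429,0.0259,0,1],
  [0,-0.0488,0.0188,0,1],
  [0,-0.0527,0.0099,0,1],
  [0,-0.054,0,0,1],
])

```text
time_s: 20.6
position: [0.5192, 0.0425, 0.1312]
eef_rot: [[-0.0, -0.996, 0.088], [-0.0, 0.088, 0.996], [-1.0, 0.0, -0.0]]
contact_force: [0.0, 0.2, -0.6]
finger_gap: 0.0118
```

Run:
```python
from h import *
go((.4988,.0452,.131,85))
b=imaging.get_image("scene")
cv2.imwrite("pics/g5.png",cv2.resize(b[40:300,150:350],None,fx=2.25,fy=2.25,interpolation=2))
```

```text
[0.0002 0.0206 0.0009] turn -0.0009
t 20.6 p [0.5192 0.0425 0.1312] az 84.9 q [ 25.  35. -46. 110.  33.  49.  47.] F [ 0.   0.2 -0.6] gap 0.0118
```

View pics/g5.png

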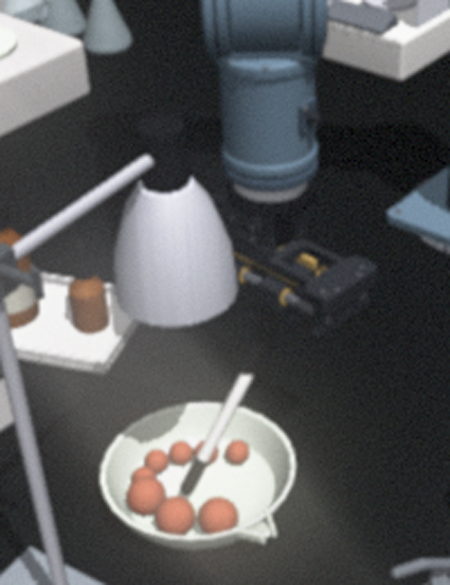

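The stirring works: the balls move, all stay in the dish, and the lamp is well clear. I'll continue round.

Emit:
drive_tool([
  [0,0.0013,-0.0099,0,1],
  [0,0.0052,-0.0188,0,1],
  [0,0.0111,-0.0259,0,1],
  [0,0.0187,-0.0304,0,1],
  [0,0.027,-0.032,0,1],
  [0,0.0353,-0.0304,0,1],
  [0,0.0429,-0.0259,0,1],
  [0,0.0488,-0.0188,0,1],
  [0,0.0527,-0.0099,0,1],
  [0,0.054,0,0,1],
])

```text
time_s: 21.9
position: [0.4652, 0.0491, 0.1313]
eef_rot: [[0.0, -0.996, 0.087], [0.0, 0.087, 0.996], [-1.0, -0.0, 0.0]]
contact_force: [-0.3, -0.7, -0.2]
finger_gap: 0.0116
```

Emit:
drive_tool([
  [0,-0.0013,0.0099,0,1],
  [0,-0.0052,0.0188,0,1],
  [0,-0.0111,0.0259,0,1],
  [0,-0.0187,0.0304,0,1],
  [0,-0.027,0.032,0,1],
  [0,-0.0353,0.0304,0,1],
  [0,-0.0429,0.0259,0,1],
  [0,-0.0488,0.0188,0,1],
  [0,-0.0527,0.0099,0,1],
  [0,-0.054,0,0,1],
])

```text
time_s: 23.15
position: [0.5192, 0.0424, 0.1312]
eef_rot: [[-0.0, -0.996, 0.088], [-0.0, 0.088, 0.996], [-1.0, 0.0, -0.0]]
contact_force: [-0.1, -0.1, 0.6]
finger_gap: 0.0116
```

Emit:
drive_tool([
  [0,0.0013,-0.0099,0,1],
  [0,0.0052,-0.0188,0,1],
  [0,0.0111,-0.0259,0,1],
  [0,0.0187,-0.0304,0,1],
  [0,0.027,-0.032,0,1],
  [0,0.0353,-0.0304,0,1],
  [0,0.0429,-0.0259,0,1],
  [0,0.0488,-0.0188,0,1],
  [0,0.0527,-0.0099,0,1],
  [0,0.054,0,0,1],
])

```text
time_s: 24.4
position: [0.4657, 0.049, 0.1314]
eef_rot: [[0.001, -0.996, 0.087], [0.0, 0.087, 0.996], [-1.0, -0.001, 0.0]]
contact_force: [1.3, -0.6, 1.1]
finger_gap: 0.0121
```

```bash
cat >> h.py <<'E'
def balls(f=None):
    b=imaging.get_image("scene"); h=cv2.cvtColor(cv2.GaussianBlur(b,(3,3),0),cv2.COLOR_BGR2HSV)
    m=cv2.inRange(h,(0,90,90),(22,255,255)); m[:190]=0; m[310:]=0; m[:,:180]=0; m[:,300:]=0
    dt=cv2.distanceTransform(cv2.resize(m,None,fx=4,fy=4),2,5)/4
    d=np.array([.627,.034]); e=np.array([np.cos(np.radians(77)),np.sin(np.radians(77))])
    while 1:
        _,v,_,l=cv2.minMaxLoc(dt)
        if v<3.2: break
        u=(l[0]+.5)/4-.5,(l[1]+.5)/4-.5; r=v; big=v>7.4
        c=w("scene",*u,.025 if big else .0185)[:2]-d
        print("px",np.round(u,1),"r",round(v,1),"lip-coord mm",round(1e3*c@e,1),"radius",round(1e3*np.linalg.norm(c)))
        cv2.circle(dt,l,int(4*v*1.25),0,-1)
    if f: cv2.imwrite(f,cv2.resize(b[180:310,170:310],None,fx=4,fy=4,interpolation=2))
E
python3 - <<'E'
from h import *
go((.4988,.0452,.131,85)); balls()
E
```

```text
[ 0.0005 -0.0333 -0.0009] turn -0.0
t 24.4 p [0.4657 0.049  0.1314] az 85.0 q [ 27.  31. -48. 118.  32.  45.  45.] F [ 1.3 -0.6  1.1] gap 0.0121
px [214.4 259.9] r 7.6 lip-coord mm -14.0 radius 54
px [226.9 268.4] r 7.5 lip-coord mm 23.0 radius 51
px [246.4 268.4] r 6.9 lip-coord mm 43.7 radius 45
px [263.4 250.4] r 4.4 lip-coord mm 24.3 radius 54
px [219.4 243.9] r 4.3 lip-coord mm -53.7 radius 56
px [230.4 238.1] r 4.1 lip-coord mm -53.4 radius 55
px [214.1 250.6] r 3.5 lip-coord mm -43.5 radius 55
```

Emit:
drive_tool([
  [0,-0.0013,0.0099,0,1],
  [0,-0.0052,0.0188,0,1],
  [0,-0.0111,0.0259,0,1],
  [0,-0.0187,0.0304,0,1],
  [0,-0.027,0.032,0,1],
  [0,-0.0353,0.0304,0,1],
  [0,-0.0429,0.0259,0,1],
  [0,-0.0488,0.0188,0,1],
  [0,-0.0527,0.0099,0,1],
  [0,-0.054,0,0,1],
])

```text
time_s: 25.7
position: [0.5192, 0.0425, 0.1312]
eef_rot: [[-0.0, -0.996, 0.088], [-0.0, 0.088, 0.996], [-1.0, 0.0, -0.0]]
contact_force: [-0.2, -0.3, -1.2]
finger_gap: 0.0117
```

Emit:
drive_tool([
  [0,0.0013,-0.0099,0,1],
  [0,0.0052,-0.0188,0,1],
  [0,0.0111,-0.0259,0,1],
  [0,0.0187,-0.0304,0,1],
  [0,0.027,-0.032,0,1],
  [0,0.0353,-0.0304,0,1],
  [0,0.0429,-0.0259,0,1],
  [0,0.0488,-0.0188,0,1],
  [0,0.0527,-0.0099,0,1],
  [0,0.054,0,0,1],
])

```text
time_s: 26.95
position: [0.4655, 0.049, 0.1313]
eef_rot: [[0.001, -0.996, 0.087], [0.0, 0.087, 0.996], [-1.0, -0.001, 0.0]]
contact_force: [1.6, -0.6, 0.6]
finger_gap: 0.0115
```

Run:
```python
from h import *
go((.4988,.0452,.131,85)); balls()
```

```text
[ 0.0004 -0.0335 -0.0009] turn -0.0001
t 26.95 p [0.4655 0.049  0.1313] az 85.0 q [ 27.  31. -48. 118.  32.  45.  44.] F [ 1.6 -0.6  0.6] gap 0.0115
px [214.4 259.9] r 7.6 lip-coord mm -14.0 radius 54
px [227.1 268.4] r 7.5 lip-coord mm 23.4 radius 51
px [246.4 268.4] r 6.9 lip-coord mm 43.7 radius 45
px [263.9 256.9] r 4.4 lip-coord mm 40.5 radius 55
px [219.4 243.9] r 4.2 lip-coord mm -53.7 radius 56
px [258.9 243.1] r 4.2 lip-coord mm 0.1 radius 54
px [230.6 238.1] r 4.1 lip-coord mm -53.0 radius 55
px [214.1 250.6] r 3.5 lip-coord mm -43.5 radius 55
```

Emit:
drive_tool([
  [0,-0.0013,0.0099,0,1],
  [0,-0.0052,0.0188,0,1],
  [0,-0.0111,0.0259,0,1],
  [0,-0.0187,0.0304,0,1],
  [0,-0.027,0.032,0,1],
  [0,-0.0353,0.0304,0,1],
  [0,-0.0429,0.0259,0,1],
  [0,-0.0488,0.0188,0,1],
  [0,-0.0527,0.0099,0,1],
  [0,-0.054,0,0,1],
])

```text
time_s: 28.25
position: [0.5192, 0.0424, 0.1311]
eef_rot: [[-0.0, -0.996, 0.088], [-0.0, 0.088, 0.996], [-1.0, 0.0, -0.0]]
contact_force: [-0.1, -0.1, -0.9]
finger_gap: 0.0122
```

Run:
```python
from h import *
go((.4988,.0452,.131,85)); balls("pics/b5.png")
```

```text
[0.0001 0.0205 0.001 ] turn -0.0009
t 28.25 p [0.5192 0.0424 0.1311] az 84.9 q [ 26.  35. -46. 110.  33.  49.  47.] F [-0.1 -0.1 -0.9] gap 0.0122
px [214.4 259.9] r 7.6 lip-coord mm -14.0 radius 54
px [226.9 268.4] r 7.5 lip-coord mm 23.0 radius 51
px [246.4 268.4] r 6.9 lip-coord mm 43.7 radius 45
px [262.6 247.4] r 4.4 lip-coord mm 15.9 radius 55
px [263.9 256.9] r 4.4 lip-coord mm 40.5 radius 55
px [219.4 243.9] r 4.3 lip-coord mm -53.7 radius 56
px [230.6 238.1] r 4.1 lip-coord mm -53.0 radius 55
px [214.1 250.6] r 3.5 lip-coord mm -43.5 radius 55
```

View pics/b5.png

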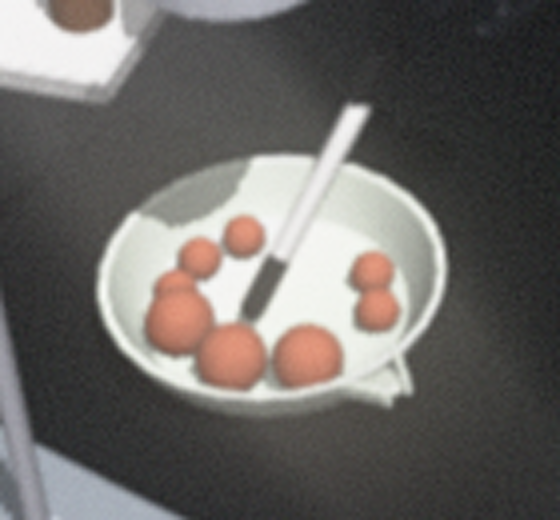

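All 8 balls are in the dish, which hasn't moved after 3.5 turns. One large ball is on the other half (-14 mm) with three small ones, and two small balls are with the large ones on the lip half, so they are mixed. I'll lift out, then straighten the rod in the grip against the fixed tray's outer lip so that it fits the jar.

Emit:
drive_tool([
  [-0.01,0.015,0,0,1],
  [-0.03,0.03,0,0,1],
  [-0.06,0.045,0,0,1],
  [-0.085,0.07,-0.005,0,1],
  [-0.09,0.1,-0.015,0.1,1],
  [-0.09,0.1,-0.03,0.25,1],
  [-0.09,0.1,-0.05,0.42,1],
  [-0.09,0.098,-0.07,0.6,1],
  [-0.09,0.092,-0.09,0.78,1],
  [-0.09,0.082,-0.11,0.95,1],
])

```text
time_s: 29.55
position: [0.4266, -0.0588, 0.2216]
eef_rot: [[-0.0, -0.504, 0.863], [-0.001, 0.863, 0.504], [-1.0, -0.001, -0.001]]
contact_force: [-0.5, 0.4, -0.6]
finger_gap: 0.0115
```

Run:
```python
from h import *
n=np.array([-.368,.93]);e=np.array([.4835,-.199])
T=[]
for d,z in((.155,.17),(.155,.119),(.1372,.119)): q=e+d*n;T.append((*q,z,21.6))
go(*T); balls()
```

```text
[0.0516 0.0035 0.0018] turn 0.1517
[0.1026 0.0035 0.0019] turn 0.1517
[ 0.1026 -0.0141 -0.0008] turn 0.1517
t 29.55 p [ 0.4266 -0.0588  0.2216] az 30.3 q [ 40.  15. -43. 119.  14.  51.  19.] F [-0.5  0.4 -0.6] gap 0.0115
px [227.1 268.4] r 7.5 lip-coord mm 23.4 radius 51
px [214.4 259.6] r 7.4 lip-coord mm -14.6 radius 54
px [246.1 268.4] r 6.8 lip-coord mm 43.3 radius 45
px [263.9 256.9] r 4.4 lip-coord mm 40.5 radius 55
px [262.9 247.4] r 4.2 lip-coord mm 16.3 radius 55
px [219.6 243.9] r 4.1 lip-coord mm -53.4 radius 55
px [230.6 238.4] r 4.0 lip-coord mm -52.4 radius 54
px [214.6 250.4] r 3.5 lip-coord mm -43.4 radius 55
```

Emit:
drive_tool([
  [0,0.0035,0.002,0.08,1],
  [0.01,0.0035,0.002,0.152,1],
  [0.03,0.0035,0.002,0.152,1],
  [0.055,0.0035,0.002,0.152,1],
  [0.08,0.0035,0.002,0.152,1],
  [0.095,0.0035,0.002,0.152,1],
  [0.1,0.0035,0.002,0.152,1],
  [0.103,0.0035,0.002,0.152,1],
  [0.103,0.0035,0.002,0.152,1],
  [0.103,0.0035,0.002,0.152,1],
], grip_force=4)

```text
time_s: 30.85
position: [0.4281, -0.055, 0.1187]
eef_rot: [[0.001, -0.372, 0.928], [-0.0, 0.928, 0.372], [-1.0, -0.001, 0.001]]
contact_force: [-0.3, -0.1, -0.8]
finger_gap: 0.012
```

Run:
```python
from h import *
n=np.array([-.368,.93]);e=np.array([.4835,-.199])
T=[]
for L in(45,40,35,30,26):
    l=np.radians(L);q=e+(.007*np.cos(l)+.187*np.sin(l))*n;T.append((*q,.006+.187*np.cos(l)-.019,21.6))
go(*T)
```

```text
[-0.0006 -0.017  -0.0016] turn 0.004
[-0.0116 -0.0286 -0.0016] turn 0.004
[-0.0215 -0.0412 -0.0016] turn 0.004
[-0.0303 -0.0547 -0.0017] turn 0.004
[-0.0364 -0.066  -0.0017] turn 0.004
t 30.85 p [ 0.4281 -0.055   0.1187] az 21.8 q [ 32.  25. -36. 124.  24.  38.   1.] F [-0.3 -0.1 -0.8] gap 0.012
```

Emit:
drive_tool([
  [0,-0.01,0,0,1],
  [0,-0.018,-0.001,0,1],
  [-0.006,-0.024,-0.001,0,1],
  [-0.012,-0.03,-0.001,0,1],
  [-0.018,-0.037,-0.001,0,1],
  [-0.023,-0.044,-0.001,0,1],
  [-0.028,-0.051,-0.001,0,1],
  [-0.032,-0.058,-0.001,0,1],
  [-0.036,-0.065,-0.001,0,1],
  [-0.037,-0.069,-0.001,0,1],
], grip_force=4)

```text
time_s: 32.1
position: [0.4528, -0.1199, 0.1554]
eef_rot: [[0.0, -0.371, 0.928], [-0.0, 0.928, 0.371], [-1.0, -0.0, 0.0]]
contact_force: [0.2, -0.4, -0.6]
finger_gap: 0.0118
```

Emit:
drive_tool([
  [0,0,0,0,1],
  [0,0,0,0,1],
  [-0.02,0.01,0,0,1],
  [-0.05,0.03,0,0,1],
  [-0.08,0.05,0,0,1],
  [-0.11,0.07,0,0,1],
  [-0.13,0.1,0,0,1],
  [-0.13,0.14,0,0,1],
  [-0.13,0.18,0,0,1],
  [-0.13,0.22,0,0,1],
], grip_force=20)

```text
time_s: 33.35
position: [0.3698, 0.0861, 0.2852]
eef_rot: [[0.0, -0.372, 0.928], [-0.001, 0.928, 0.372], [-1.0, -0.001, 0.0]]
contact_force: [0.8, 0.2, -0.5]
finger_gap: 0.0121
```

Run:
```python
from h import *
j=np.array([.482,.307]);L=np.radians(26)
for a in(121,):
    u=np.array([np.cos(np.radians(a)),np.sin(np.radians(a))])
    q=j-.024*u+.187*np.sin(L)*u; go((*q,.30,a-90),(*q,.16,a-90))
b=imaging.get_image("scene"); cv2.imwrite("pics/full.png",b)
# white shaft: bright, elongated components
m=((b.min(2)>120)).astype(np.uint8); n,l,s,c=cv2.connectedComponentsWithStats(m)
for i in range(1,n):
    if 30<s[i,4]<1500:
        ys,xs=np.where(l==i); r=cv2.minAreaRect(np.c_[xs,ys].astype(np.float32)); 
        if max(r[1])>2.5*min(r[1])and max(r[1])>15: print(r, s[i,:4])
st=status.observe(); print(px("scene",[st["position"]]))
```

```text
[-0.0149  0.2205  0.1771] turn -0.1596
[0.1251 0.2206 0.1771] turn -0.1596
t 33.35 p [0.3698 0.0861 0.2852] az 21.9 q [ 32.   4. -53. 120.   3.  58.  -0.] F [ 0.8  0.2 -0.5] gap 0.0121
((28.5, 8.0), (16.0, 57.0), 90.0) [ 0  0 58 17]
((231.5, 13.0), (26.0, 67.0), 90.0) [198   0  68  27]
((548.0, 1.5), (3.0, 22.0), 90.0) [537   0  23   4]
((553.5, 75.0), (34.0, 11.0), 90.0) [548  58  12  35]
((186.0369415283203, 130.62417602539062), (6.4719319343566895, 74.38626098632812), 55.00798034667969) [155 109  63  46]
((299.677001953125, 124.65487670898438), (4.891748428344727, 32.64301300048828), 41.18592834472656) [288 112  24  26]
((138.0961456298828, 134.4807586669922), (38.6348762512207, 8.23687744140625), 78.69007110595703) [131 116  15  38]
((374.3512268066406, 141.22142028808594), (35.7403564453125, 89.35855865478516), 84.72611236572266) [329 121  90  38]
((338.7432556152344, 290.45947265625), (3.781176805496216, 28.276626586914062), 80.53767395019531) [325 289  29   6]
[[334.25024578 102.88141408]]
```

Run:
```python
from h import *
rodfit([("scene",(310.4,112.4),.128),("scene",(289,136.9),.04)],(.187,.5))
st=status.observe();g=st["position"]+[0,0,.019];y=st["eef_rot"][:,1]
for L in(20,26,35,45):
    l=np.radians(L);print(L,[px("scene",[g+(s-.187)*(np.cos(l)*np.array([0,0,1])+np.sin(l)*y)])[0].round(1).tolist() for s in(.128,.04)])
```

```text
s_g 0.1939 lean 41.0 [ 2.9  1.2 -1.9  0.1] tip [ 0.416  -0.0273  0.158 ]
20 [[323.9, 117.4], [309.1, 148.5]]
26 [[321.3, 116.0], [303.0, 145.3]]
35 [[317.7, 113.6], [294.4, 139.7]]
45 [[314.1, 110.3], [285.8, 132.1]]
```

The code measurement shows the rod still leaning about 40°, so the tip slid over the low tray lip. I'll straighten it inside the jar with a light grip instead. First, above the jar.

Run:
```python
from h import *
j=np.array([.482,.307]);u=np.array([np.cos(np.radians(121)),np.sin(np.radians(121))])
q=j+.1*u; go((*q,.265,31))
im=imaging.get_image("top"); g=im[130:235,345:460]; m=(g.min(2)>200).astype(np.uint8)
c=max(cv2.findContours(m,0,2)[0],key=cv2.contourArea); print(cv2.boxPoints(cv2.minAreaRect(c))+[345,130])
```

```text
[0.0206 0.2561 0.172 ] turn -0.154
t 33.4 p [0.368  0.0906 0.2853] az 22.2 q [ 32.   3. -53. 120.   3.  58.  -1.] F [-2.1  4.7 -1.1] gap 0.0118
[[354.74414539 173.71547699]
 [427.79924774 145.78264618]
 [447.10791779 196.28226471]
 [374.0528183  224.21509552]]
```

Emit:
drive_tool([
  [0,0.01,0.03,0,1],
  [0,0.035,0.055,0,1],
  [0,0.065,0.08,0,1],
  [0,0.1,0.105,-0.03,1],
  [0,0.135,0.125,-0.06,1],
  [0,0.17,0.145,-0.09,1],
  [0,0.205,0.16,-0.12,1],
  [0,0.235,0.168,-0.154,1],
  [0.01,0.256,0.172,-0.154,1],
  [0.02,0.256,0.172,-0.154,1],
])

```text
time_s: 34.7
position: [0.4346, 0.3873, 0.2644]
eef_rot: [[-0.001, -0.512, 0.859], [0.0, 0.859, 0.512], [-1.0, 0.001, -0.001]]
contact_force: [0.6, -0.2, -0.8]
finger_gap: 0.0118
```

Run:
```python
from h import *
j=np.array([.482,.307]);u=np.array([np.cos(np.radians(121)),np.sin(np.radians(121))])
q=j+.1*u; go((*q,.265,31))
a=imaging.get_image("top");b=imaging.get_image("scene")
a=cv2.resize(a[140:240,110:210],(400,400),interpolation=2);b=cv2.resize(b[140:300,310:470],(400,400),interpolation=2)
cv2.imwrite("pics/g6.png",np.hstack([a,b]))
```

```text
[-0.0006  0.0067 -0.0008] turn -0.0037
t 34.7 p [0.4346 0.3873 0.2644] az 30.8 q [ -9.  32. -52.  95.  27.  67. -37.] F [ 0.6 -0.2 -0.8] gap 0.0118
```

View pics/g6.png

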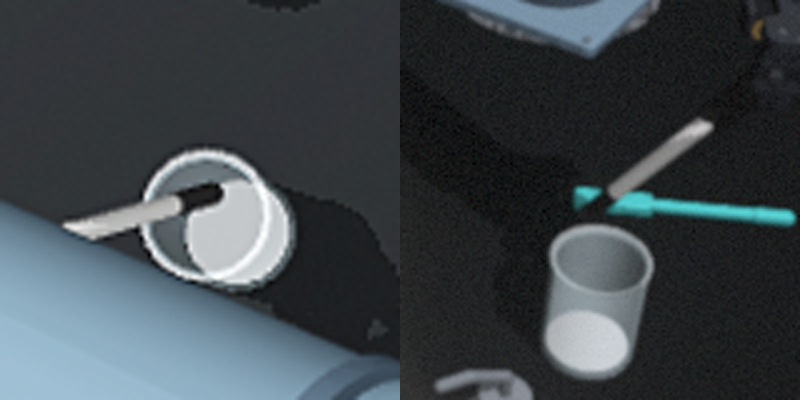

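Above the jar, the sleeve end is at (220,190) in the left crop, near the middle of the jar mouth. That was my last allowed picture, so I'll fit the rod exactly from this one.

Run:
```python
from h import *
O=[("scene",(433.2,189.6),.128),("scene",(394.8,216.8),.04),("top",(128.75,198),.128),("top",(154.5,190.75),.04),("top",(165,187.5),0)]
x=rodfit(O,(.187,.7))
def f(p,s): l,a=p[3:]; return p[:3]+s*np.array([np.sin(l)*np.cos(a),np.sin(l)*np.sin(a),np.cos(l)])
s=ls(lambda p:np.concatenate([px(n,f(p,k))[0]-u for n,u,k in O]),[.5,.28,.12,.7,2.1]);print(s.x[:3].round(4),np.degrees(s.x[3:]),s.fun.round(1),f(s.x,.187))
a=imaging.get_image("top"); j=[.482,.307]
# jar rim check: extents
S=lambda x,y:(310+(x+.5-400)/2.5-.5,140+(y+.5)/2.5-.5); T=lambda x,y:(110+(x+.5)/4-.5,140+(y+.5)/4-.5)
ci=lambda c:[(c[0]+.04*np.cos(t),c[1]+.04*np.sin(t),.1) for t in np.linspace(0,6.283,180)]
ob=[("top",0,-1,T(142,0)[0]),("top",0,1,T(270,0)[0]),("top",1,-1,T(0,148)[1]),("scene",0,-1,S(549,0)[0]),("scene",0,1,S(654,0)[0]),("scene",1,-1,S(0,224)[1])]
r=ls(lambda c:[(px(n,ci(c))[:,ax].max() if sg>0 else px(n,ci(c))[:,ax].min())-v for n,ax,sg,v in ob],j);print("jar",r.x,r.fun.round(2))
```

```text
s_g 0.1877 lean 36.8 [-1.7  0.1  0.9  0.9 -3.5  0.7  0.1 -0.3  1.8 -0.5] tip [0.4926 0.2879 0.1323]
[0.4921 0.2887 0.1315] [ 35.69565175 121.53314447] [-2.3 -0.7  1.1  0.9 -2.9  0.9  0.1 -0.1  1.5 -0.2] [0.43499445 0.38165822 0.28337918]
jar [0.48248316 0.30767846] [-0.41  0.73 -0.27  0.29  0.04 -0.1 ]
```

Lean is now about 36.5° with the tip 22 mm off the jar axis, so only a small correction is needed. Inserting.

Emit:
drive_tool([
  [0.012,-0.002,0.001,0,1],
  [0.027,-0.002,0.001,0,1],
  [0.04,-0.002,0.001,0,1],
  [0.052,-0.002,0.001,0,1],
  [0.062,-0.002,0.001,0,1],
  [0.07,-0.002,0.001,0,1],
  [0.077,-0.002,0.001,0,1],
  [0.083,-0.002,0.001,0,1],
  [0.087,-0.002,0.001,0,1],
  [0.087,-0.002,0.001,0,1],
], grip_force=15)

```text
time_s: 36.1
position: [0.437, 0.3851, 0.178]
eef_rot: [[-0.0, -0.51, 0.86], [-0.0, 0.86, 0.51], [-1.0, -0.0, -0.0]]
contact_force: [-0.1, -0.8, -0.5]
finger_gap: 0.0116
```

Emit:
drive_tool([
  [0.003,-0.004,0,0,1],
  [0.006,-0.008,0,0,1],
  [0.007,-0.012,0,0,1],
  [0.0076,-0.017,0,0,1],
  [0.009,-0.021,0,0,1],
  [0.0104,-0.0255,0,0,1],
  [0.012,-0.029,0,0,1],
  [0.0133,-0.031,0,0,1],
  [0.0133,-0.031,0,0,1],
  [0.0133,-0.031,0,0,1],
], grip_force=3)

```text
time_s: 37.35
position: [0.4527, 0.3587, 0.1649]
eef_rot: [[-0.0, -0.51, 0.86], [0.0, 0.86, 0.51], [-1.0, 0.0, -0.0]]
contact_force: [-1.6, -0.2, -0.2]
finger_gap: 0.0117
```

```bash
cat > j.py <<'E'
from h import *
go((.45,.36,.16,31))
a=imaging.get_image("scene"); o=cv2.imread("pics/scene0.png")
# jar shift vs start: template of jar base floor (bright) region
def base(b):
    g=cv2.cvtColor(b,cv2.COLOR_BGR2GRAY)[225:300,355:420]; m=(g>150).astype(np.uint8); n,l,s,c=cv2.connectedComponentsWithStats(m)
    k=sorted(range(1,n),key=lambda i:-s[i,4])[:3]; return [(c[i]+[355,225]).round(1).tolist()+[int(s[i,4])]+s[i,:4].tolist() for i in k]
print("start",base(o));print("now",base(a))
E
python3 j.py
```

```text
[ 0.0049  0.0025 -0.0017] turn -0.0058
t 37.35 p [0.4527 0.3587 0.1649] az 30.7 q [ -9.  38. -48. 101.  33.  57. -39.] F [-1.6 -0.2 -0.2] gap 0.0117
start [[387.6, 266.3, 872, 14, 6, 43, 58], [402.0, 235.0, 1, 47, 10, 1, 1], [405.0, 237.0, 1, 50, 12, 1, 1]]
now [[385.3, 276.6, 601, 14, 38, 32, 26], [381.4, 242.8, 115, 16, 6, 28, 28], [408.0, 251.0, 1, 53, 26, 1, 1]]
```

Run:
```python
from h import *
a=cv2.cvtColor(imaging.get_image("scene"),cv2.COLOR_BGR2GRAY)
for r in range(190,296,2): print(r,"".join(" .:-=+*#%@"[min(9,int(v)//24)] for v in a[r,360:445]))
st=status.observe();g=st["position"]+[0,0,.019];y=st["eef_rot"][:,1]
for L in(24,28,32,36,40):
    l=np.radians(L);print(L,[(px("scene",[g+(s-.187)*(np.cos(l)*np.array([0,0,1])+np.sin(l)*y)])[0]-[360,0]).round(0).tolist() for s in(.128,.1,.07,.04,0)])
```

```text
190 .. .............................. ... . ... ........... ..::...... .:::=+-:::::::::..
192 ..................... .................................. .::.........::-==::::::::::.
194 ....... ... .............................. ............. ..::.... ...:::--::::::::::.
196 ..... .... ................. ......... ... . .. .. ..........::-:::.::::::::::::::::.
198  ...................................... . ..... . .....  ..::-:::::::::::::::::::::::
200 .... .. ..... . .............. ... ......... ....... ..  ..:-::::::::::::::::::::::::
202 ........................... ................ ..... ... ........:::::--:::::::::::::::
204  ........... ................. ..... .............. ...  ..  ..:::::--:::::::::::::::
206 ............................................................. ..::::::::::---::::::::
208 ... ....... .......... ................. .................... ....:::::::::::::::::::
210 ...................... ................................... ..........................
212  ... ........ ..............................................  .......................
214        .  .  .. 
[... 3362 characters left out ...]
.................................  ..
290 .................::---======+====---:............ ...................................
292 :.......................:::::::......................................................
294 =-:........................................................... ......................
24 [[51.0, 233.0], [43.0, 242.0], [35.0, 252.0], [27.0, 261.0], [17.0, 273.0]]
28 [[49.0, 232.0], [40.0, 241.0], [31.0, 250.0], [22.0, 259.0], [11.0, 271.0]]
32 [[48.0, 231.0], [38.0, 240.0], [28.0, 249.0], [18.0, 257.0], [6.0, 268.0]]
36 [[46.0, 230.0], [35.0, 238.0], [25.0, 247.0], [14.0, 255.0], [1.0, 265.0]]
40 [[44.0, 229.0], [33.0, 237.0], [22.0, 245.0], [10.0, 252.0], [-4.0, 262.0]]
```

The readout matches a 28° lean inside the jar, and the jar has not moved. Lower a little and release.

Emit:
drive_tool([
  [0.003,0.001,0,0,1],
  [0.006,0.002,0,0,1],
  [0.007,0.003,0,0,1],
  [0.007,0.003,0,0,0.8],
  [0.007,0.003,0,0,0.6],
  [0.007,0.003,0,0,0.4],
  [0.007,0.003,0,0,0.2],
  [0.007,0.003,0,0,0],
  [0.007,0.003,0,0,0],
  [0.007,0.003,0,0,0],
])

```text
time_s: 38.7
position: [0.4513, 0.3611, 0.1579]
eef_rot: [[-0.0, -0.51, 0.86], [-0.0, 0.86, 0.51], [-1.0, -0.0, -0.0]]
contact_force: [-0.5, 0.1, -0.3]
finger_gap: 0.0756
```

Emit:
drive_tool([
  [0,0,0,0,0],
  [0,0,0,0,0],
  [-0.02,0,0,0,0],
  [-0.05,0,0,0,0],
  [-0.08,0,0,0,0],
  [-0.11,0,0,0,0],
  [-0.13,0,0,0,0],
  [-0.13,0,0,0,0],
  [-0.13,0,0,0,0],
  [-0.13,0,0,0,0],
])

```text
time_s: 39.95
position: [0.4509, 0.3606, 0.2867]
eef_rot: [[-0.002, -0.51, 0.86], [-0.001, 0.86, 0.51], [-1.0, -0.0, -0.002]]
contact_force: [-0.9, 0.5, 0.1]
finger_gap: 0.0881
```

Run:
```python
from h import *
go((.45,.36,.3,31))
b=imaging.get_image("scene");o=cv2.cvtColor(cv2.imread("pics/scene0.png"),cv2.COLOR_BGR2GRAY)
a=cv2.cvtColor(b,cv2.COLOR_BGR2GRAY)
for r in range(214,294,2): print(r,*("".join(" .:-=+*#%@"[min(9,int(v)//24)] for v in i[r,360:425]) for i in (a,o)))
# shifts of bystanders vs start by template match: dish rim, wash, dropper
for nm,(x0,y0,x1,y1) in dict(jarbase=(362,262,408,294),wash=(322,285,375,370),dropper=(178,160,203,190),dishlip=(245,262,285,288)).items():
    t=o[y0:y1,x0:x1]; R=cv2.matchTemplate(a[y0-10:y1+10,x0-10:x1+10],t,5); _,v,_,l=cv2.minMaxLoc(R); print(nm,l[0]-10,l[1]-10,round(v,3))
balls()
```

```text
[-0.0133 -0.0001 -0.0011] turn -0.0059
t 39.95 p [0.4509 0.3606 0.2867] az 30.7 q [ -5.  30. -53.  94.  25.  69. -33.] F [-0.9  0.5  0.1] gap 0.0881
214   .. ..... .........:::--:::............. . ..................... ....................::----::......... .... ............ .........
216   . . .............:+*******+++++++++===-----:::::.... ... .. ... . ....... .........-+***#***+++++++++===-------:::....... .......
218  .  ...............-+*#********#*#****************+-.... .. ..... ............... ...-+*###*#**##*#*#***#*****#*****+-.............
220  .. . .............-+*********###*####*####***#*#****++++++==-:.. ................. .-+******#***###**#############****+*++++===-:.
222    ..  ............:-=========+++++*********######*****####**+-.. ...................:-=====+===++++**********######****#######*=-.
224 .   .................::::------------==========+++=---======:.... ....................::::--:--------===========++++=---=======:...
226   ........................................::::----:.............. ......................................:..::::-:---:........... ..
[... 4269 characters left out ...]
................. .................::--======+======--:............................
292 :.....................:.::::::::................................. :......................:::::::::.................................
jarbase 0 0 0.998
wash 0 0 0.999
dropper 0 0 0.999
dishlip 0 1 0.938
px [227.1 268.4] r 7.5 lip-coord mm 23.4 radius 51
px [214.4 259.6] r 7.4 lip-coord mm -14.6 radius 54
px [246.1 268.4] r 6.8 lip-coord mm 43.3 radius 45
px [263.9 256.9] r 4.4 lip-coord mm 40.5 radius 55
px [262.9 247.4] r 4.2 lip-coord mm 16.3 radius 55
px [219.6 243.9] r 4.1 lip-coord mm -53.4 radius 55
px [230.6 238.1] r 4.0 lip-coord mm -53.0 radius 55
px [214.6 250.4] r 3.5 lip-coord mm -43.4 radius 55
```

```bash
python3 -c "
from station import order
print(order.job_done())"
```

```text
the job is handed in; nothing more can be done
None
```

I did all the steps in the order asked, and the job was handed in at about 40 s of the 72 s allowed; no verdict came back.

- **Bottle:** the amber bottle was set down upright on the free half of the tray. It was still standing there in a view taken during the stirring, and I did not look at it again after that.
- **Stirring:** the rod went round the dish 3.5 times. The lip half now holds 2 large and 2 small balls, and the other half holds 1 large and 3 small. The large ball on the other half sits only about 14 mm past the middle line, with an error of about 5 mm.
- **Dish and lamp:** all 8 balls are in the dish, and I saw no contact with the lamp. The rim edges had not moved after stirring. In the last check the lip matched to within 1 pixel, the weakest of the four matches (0.94).
- **Rod:** it is back in the jar, rubber end down, let go and resting almost exactly as it did at the start. The jar, wash bottle and dropper bottle matched their starting positions with no shift.

**What did not go as planned:**
- To reach under the lamp I leaned the rod further over in the grip, by pressing its tip on the bench.
- Straightening it again against the outside of the tray lip mostly failed, because the tip slid over the lip. The tray did not move.
- I finished straightening it with a light grip inside the jar, which did not shift.

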